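# Pulse the nut chopper by its bayonet lid and hold it running

### The arm

A 6-joint arm with a two-finger parallel gripper is mounted at the origin on a cart in front of the work surface, level with it; the furniture and walls round the work are solid. World frame = base frame: x ahead of the robot, y to its left, z up, the work surface at z = 0. Lengths are in m, angles in rad, forces in N, time in s.
With the tool pointing down it reaches from about 0.375 to 0.9 m from the base axis. Payload 3.1 kg.
Tool frame: the origin (TCP) lies between the finger pads, 19 mm behind the fingertips; this is the grasp point; z points along the fingers, y is the line along which they close (so a half turn about z gives the same grasp; the last joint's range is limited). The gripper opens to 87 mm and grips with 3 to 60 N. Pads are 19 mm wide; open, the fingers measure 117 mm over their backs; the gripper's body (75 mm by 190 mm) begins 51 mm behind the grasp point.
Start: joints at [-1.393, 0.527, 1.433, -0, 1.181, -0.178], TCP at [0.218, -0.586, 0.241] pointing down, gripper open.
Joint ranges: [-3.08, 3.08], [-0.75, 2.2], [0.22, 2.44], [-1.43, 4.57], [0, 2.65], [-2.85, 2.85]. Speed limits (rad/s): [2.79, 2.79, 3.14, 3.14, 3.14, 3.14].

### API

Orientations are given as a unit quaternion [x, y, z, w].
In Python, from rig import robot gives the robot as it stands.
- The arm moves only by the shell command python3 -m crank 'ROWS' [FORCE]. ROWS is JSON, one flat list of numbers, 7 for each row, row after row: the shift along the tool's x, y, z in mm, then the turn, a rotation vector about the tool's x, y, z in degrees, then the closure in counts, from 0 (fully open) to 255 (shut). In form: [x, y, z, ax, ay, az, fingers, x, y, z, ax, ay, az, fingers, ...]. A call has exactly 5 rows; each row is the pose to reach, as a shift and turn from the pose commanded when the call began, along the tool's axes at that moment; what a row does not reach only later rows make up. A row lasts 1/12 s, in which the tool goes at most 41.7 mm and 7.16 degrees, less where a joint would pass 70% of its speed; a pose out of reach is approached as far as the arm can. A call with a gripper value outside its range is refused whole. The fingers move at their own pace and stop on an object; FORCE is the grip in N (left out, the last holds). Time passes only in rows, so rows that repeat a pose let the fingers close, or fill a call up. It gives the time, the measured TCP pose, the force, the opening and the grip force at its end, in the units of the state.
- robot.get_obs(): the state, without advancing time (a new reading comes with each control period).
- robot.camera(name): name is "side" or "top"; returns a dict with "pixels" (420x560x3 uint8, red, green, blue), "intrinsics" (3x3 intrinsics, pixels), "extrinsics" (4x4, takes a point from camera to world coordinates). Camera axes: x right, y down, z forward; pixel columns grow to the right and rows downward; lengths in m; the calibration is good to about 2 mm. A picture is of the moment at which its call begins. There is no depth.
- robot.hand_in(): hands the job in; it is judged then, once.
The state is a dict: "time": time; "q": joint angles; "joint_velocities": joint speeds; "joint_torque": joint torques, N m; "position": TCP position; "tool_rot": TCP orientation; "ft_force": force on the tool from outside, world axes, zero at the start; "moment": the same for the moment, N m; "grip_width": finger opening in m; "grip_force": force on a finger pad.
Only numpy, scipy, OpenCV 4.12 (cv2) and the standard library are available. Lean on these libraries where they do the work, as an engineer would, in place of code of your own. Each camera call takes 0.05 s, during which the arm holds its last target. There are 200 camera calls.

### The job

Chop the walnuts coarsely: pick up the chopper's working lid by its bar handle (the lid with two lugs, not the knobbed storage lid), drop the lugs through the two entry slots of the bowl and turn it clockwise to the single pulse rib, half way to the lock, for about a second. Let it come all the way back to the slots with the lid still down in the bowl, then turn it to the pulse rib again and finish with the gripper still holding it there against the spring. It must never go on to the lock click, and the other things on the table stay where they are.

Things in the scene. Friction and masses are not known exactly. Their poses are not given: they have to be found in the camera images.
- bar_lid: Working lid, loose, grey, 120 g, mouth down. Origin: centre of its underside, z up. Skirt 66 mm dia; two lugs at the underside on its +x and -x, 11 mm wide, 7 mm high, reaching 39 mm from the axis; disc 94 mm dia at z 20.5 to 27.5. Bar handle along x (in line with the lugs): 60 long, 16 wide, z 27.5 to 57. Same after a half turn about z.
- bar_grip (a point): Point in the bar handle of the working lid, on its axis, 50 mm above the lid's underside: the place for the TCP when gripping across the bar (along the lid's y).
- chopper: Chopper, fixed, steel, 132 mm dia, 118 high. Origin: centre of its underside, z up. Collar bore 71 mm; entry slots through its 8 mm flange at the chopper's +x and -x, 18 mm wide, reaching 41 mm from the axis. Seated, the lid's underside is 100 mm above the origin. Shoulder marks, on both sides: dot at the slots, single rib (pulse) 0.70 rad clockwise from it, double rib (lock) 1.40 rad.
- switch_ring (a joint): Sprung switch ring under the collar's flange, pushed by the lugs, rad, clockwise from above. 0 at rest: a lid at the middle of the slots turns 0.10 before it touches; then lid angle = value + 0.10. Pulse rib at 0.60, ball detents stiffen the turn from 0.85, lock click at 1.30. The spring pushes back with 0.05 Nm at 0 and 0.10 Nm at 0.6, and returns the lid when released.
- knob_lid: Storage lid, loose, grey, 92 mm dia, 36 high, smooth rim, round knob in the middle; origin at the centre of its underside. Leave it.
- cutter_round: Round tin pastry cutter with a strap handle, 66 mm dia, 41 high; origin at the centre of its underside. Leave it.
- brush: Flat wooden pastry brush lying along its x, 182 x 39 x 12 mm; origin at the centre of its underside. Leave it.
- walnut_0: Walnut in its shell, about 32 mm, origin at its underside. Leave it.
- walnut_1: Walnut in its shell, about 32 mm, origin at its underside. Leave it.
- walnut_2: Walnut in its shell, about 32 mm, origin at its underside. Leave it.

How it is judged:
By the outcome, as a careful person would: the job done as asked, in the order asked, and still so for the second after the job is handed in, while the arm keeps its last pose, push and grip.
It also fails if it takes over 67 s, if anything falls off the work surface, if the arm or the gripper's body presses on something with over 40 N, if the wrist force passes 120 N, or if a joint passes its speed limit or range.

## Working session

There is one attempt and no reset: what is moved stays moved. The work goes in short steps, Python scripts to look and compute and a shell command to move; the robot and the scene stay as the last step left them, time stands still between calls to the robot, and variables do not carry over. Pictures are saved under pics/ and viewed, at most 10 in all, crops included, and the job is handed in when it is done.

```bash
mkdir -p pics; python3 - <<'E'
from rig import robot
import cv2,json,numpy as np
for n in("top","side"):
    c=robot.camera(n); cv2.imwrite(f"pics/{n}0.png",c["pixels"][:,:,::-1]); np.savez(n+"0.npz",**{k:np.array(v) for k,v in c.items()})
    print(n,np.round(c["intrinsics"],1).tolist(),np.round(c["extrinsics"],4).tolist())
o=robot.get_obs();print(o)
E
```

```text
top [[492.0, 0.0, 281.0], [0.0, 492.0, 202.1], [0.0, 0.0, 1.0]] [[0.0651, -0.9744, 0.2154, 0.3401], [-0.9979, -0.0636, 0.0137, 0.3137], [0.0003, -0.2159, -0.9764, 0.9025], [0.0, 0.0, 0.0, 1.0]]
side [[501.1, 0.0, 287.2], [0.0, 501.1, 199.2], [0.0, 0.0, 1.0]] [[-0.9098, -0.2361, 0.3414, 0.1975], [-0.4147, 0.4773, -0.7748, 1.0931], [0.02, -0.8464, -0.5321, 0.6129], [0.0, 0.0, 0.0, 1.0]]
{'time': 0.1, 'q': array([-1.39248983e+00,  5.28398064e-01,  1.43377111e+00, -6.32536095e-06,
        1.18138624e+00, -1.78493405e-01]), 'joint_velocities': array([-0.00072602, -0.00221028, -0.00450907,  0.00090298,  0.00081203,
        0.00108836]), 'joint_torque': array([-8.52072503e-05, -4.40986490e+01, -1.77150464e+01,  6.34216983e-02,
        5.33908478e-02, -5.05609114e-05]), 'position': array([ 0.21821672, -0.58500683,  0.24035514]), 'tool_rot': array([ 9.84128202e-01,  1.77456247e-01, -2.83300843e-06, -9.81378551e-04]), 'ft_force': array([ 0.85799451, -0.6937107 , -0.29271059]), 'moment': array([-0.03535015, -0.00721141, -0.01125496]), 'grip_force': 0.0, 'grip_width': 0.0868870809063051}
```

View pics/top0.png

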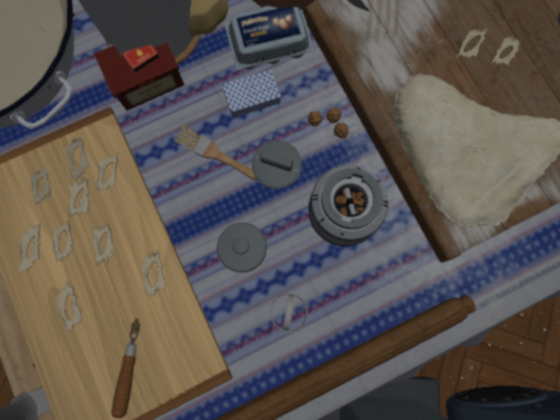

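View pics/side0.png

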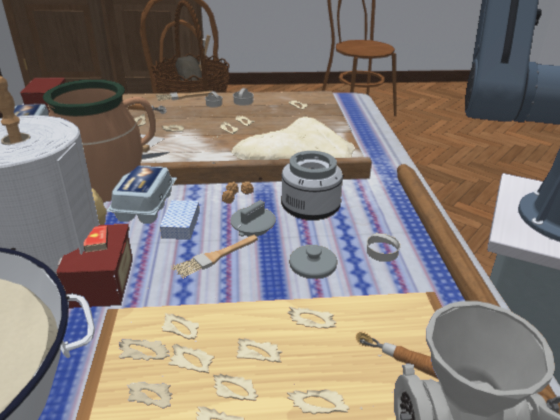

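The top view shows the bar lid at about (277,163) with the brush handle tip beside it, the chopper at (349,204), the knob lid at (241,247) and the walnuts at (315–341,115–130). The side view agrees: the lid is at (253,217) and the chopper at (312,180). Next I'll enlarge the lid and the chopper.

```bash
python3 - <<'E'
import cv2
t=cv2.imread("pics/top0.png");s=cv2.imread("pics/side0.png")
a=cv2.resize(t[120:260,235:405],None,fx=4.7,fy=4.2,interpolation=cv2.INTER_CUBIC)
a=cv2.resize(t[125:255,235:400],None,fx=4.5,fy=4.5,interpolation=cv2.INTER_CUBIC)
b=cv2.resize(s[145:245,215:350],None,fx=5.5,fy=5.5,interpolation=cv2.INTER_CUBIC)
g=lambda i:cv2.convertScaleAbs(i,alpha=1.5,beta=10)
cv2.imwrite("pics/tc.png",g(a));cv2.imwrite("pics/sc.png",b)
E
```

```text
(no output)
```

View pics/tc.png

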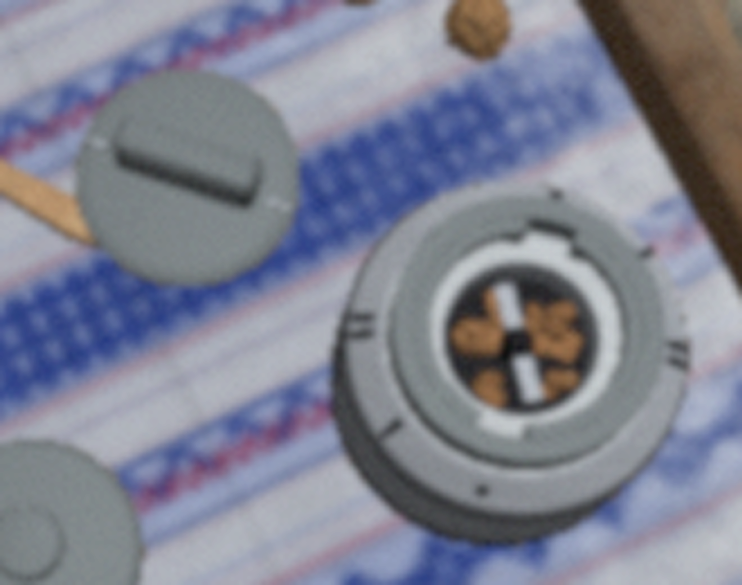

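View pics/sc.png

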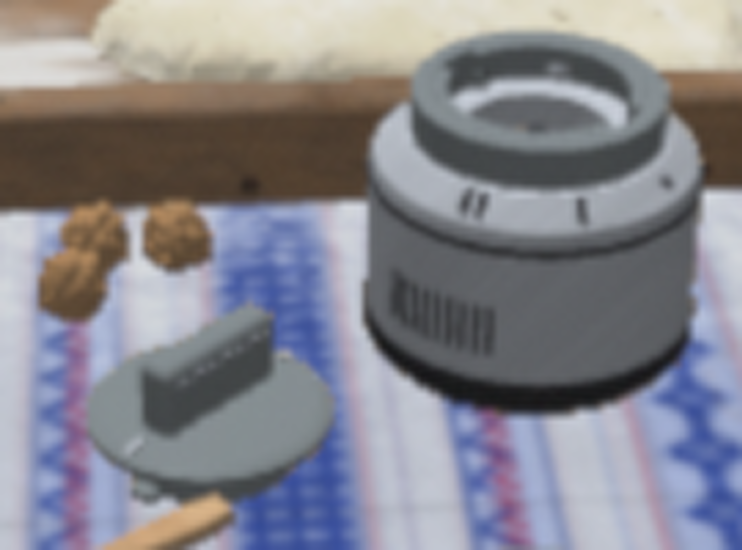

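The crop of the top view shows the lid marks at (98,143) and (283,205). The chopper dots are at (483,490) and (556,193), the single ribs at (392,427) and (645,252), and the double ribs at (360,326) and (678,352). In the side crop the dot is at (667,183), the rib at (582,211) and the double rib at (475,204). I'll fit poses to these points.

```bash
cat > h.py <<'E'
import numpy as np
C={n:np.load(n+"0.npz") for n in("top","side")}
def proj(n,P):
    E=np.linalg.inv(C[n]["extrinsics"]);p=np.atleast_2d(P)@E[:3,:3].T+E[:3,3];q=p@C[n]["intrinsics"].T
    return q[:,:2]/q[:,2:]
def tc(p): return (np.array(p)+.5)/4.5-.5+[235,125]
def sc(p): return (np.array(p)+.5)/5.5-.5+[215,145]
def circ(x,y,z,r,a): a=np.asarray(a,float);return np.c_[x+r*np.cos(a),y+r*np.sin(a),z+0*a]
E
python3 - <<'E'
from h import *
from scipy.optimize import least_squares
import cv2
T=tc([(483,490),(392,427),(360,326),(556,193),(645,252),(678,352)]);S=sc([(667,183),(582,211),(475,204)])
off=np.array([0,-.7,-1.4,np.pi,np.pi-.7,np.pi-1.4])
def f(p,w):
    x,y,a,r,z=p;P=circ(x,y,z,r,a+off);o=[]
    if 't' in w:o.append(proj("top",P)-T)
    if 's' in w:o.append(proj("side",np.vstack([P[:3]]))-S)
    return np.vstack(o).ravel()
for w in('ts','t','s'):
  best=None
  for a0 in np.arange(-3,3.2,.5):
    fun=lambda p:np.r_[f(p,w),(p[4]-.1)*(0 if w=='ts' else 1e3),(p[3]-.06)*(1e3 if w=='s' else 0)]
    s=least_squares(fun,[.4,.2,a0,.06,.1])
    if best is None or s.cost<best.cost:best=s
  print(w,best.x,best.cost,np.round(f(best.x,w),1))
  if w=='ts':ch=best.x
# lid
def lift(n,uv,z):
    c=C[n];d=c["extrinsics"][:3,:3]@np.linalg.solve(c["intrinsics"],[*uv,1]);o=c["extrinsics"][:3,3];return o+d*(z-o[2])/d[2]
m=[lift("top",tc(p),.0275) for p in((98,143),(283,205))]
print("lid",m,(m[0]+m[1])/2,np.linalg.norm(m[0]-m[1]));d=m[1]-m[0];ly=np.arctan2(d[1],d[0]);print("yaw",ly)
# overlay
x,y=((m[0]+m[1])/2)[:2]
t=cv2.imread("pics/top0.png");s=cv2.imread("pics/side0.png")
A=np.linspace(0,6.3,60)
def box(x,y,a,l,w,z):
    q=np.array([[l,w],[l,-w],[-l,-w],[-l,w],[l,w]])/2;R=np.array([[np.cos(a),-np.sin(a)],[np.sin(a),np.cos(a)]]);return np.c_[q@R.T+[x,y],np.full(5,z)]
L=[circ(x,y,.0275,.047,A),box(x,y,ly,.06,.016,.0275),box(x,y,ly,.06,.016,.057),circ(*ch[:2],.118,.0355,A),circ(*ch[:2],.0,.066,A),box(*ch[:3],.082,.018,.118)]
out=[]
for n,im,(u,v,w,h,k) in(("top",t,(235,125,165,130,4.5)),("side",s,(215,145,135,100,5.5))):
    b=cv2.resize(im[v:v+h,u:u+w],None,fx=k,fy=k,interpolation=cv2.INTER_CUBIC)
    for i,P in enumerate(L):
        q=(proj(n,P)-[u,v]+.5)*k-.5;cv2.polylines(b,[np.int32(q.round())],False,(0,0,255) if i%2 else (0,255,255),1)
    out.append(cv2.resize(b,(740,int(740*h/w)))[:,:])
cv2.imwrite("pics/ov.png",cv2.resize(np.vstack(out),(400*740//600*600//600+0,600)) if 0 else np.hstack([cv2.resize(o,(400,400*o.shape[0]//o.shape[1]))[:296] for o in out]))
for n,o in zip("ts",out):cv2.imwrite(f"pics/ov_{n}.png",o)
E
```

```text
ts [ 0.52915809  0.20969132 -3.33985109  0.05883886  0.09724207] 0.43387947102822827 [-0.1 -0.2 -0.1  0.   0.5 -0.4 -0.2 -0.2  0.  -0.1 -0.2  0.2  0.3  0.
  0.4  0.1  0.1  0. ]
t [0.52831361 0.2100061  2.94586282 0.05873493 0.1       ] 0.20891805273663608 [-0.   0.  -0.1  0.2  0.4 -0.2 -0.2 -0.2  0.  -0.1 -0.1  0.2]
s [ 0.52924272  0.21390121 -3.32577977  0.05975046  0.09997093] 0.23731459247173003 [ 0.3 -0.2  0.2  0.1 -0.5  0.1]
lid [array([0.61698726, 0.37734774, 0.0275    ]), array([0.59539108, 0.29951532, 0.0275    ])] [0.60618917 0.33843153 0.0275    ] 0.08077301928172646
yaw -1.8414575794601278
```

View pics/ov_t.png

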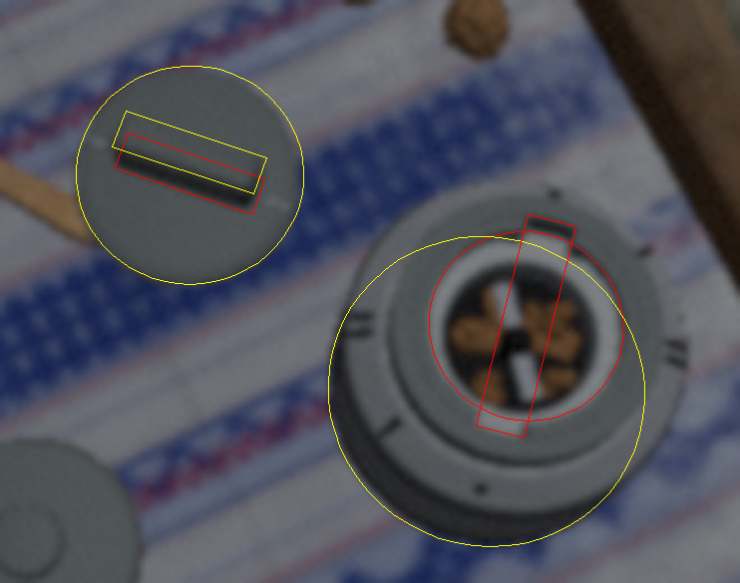

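View pics/ov_s.png

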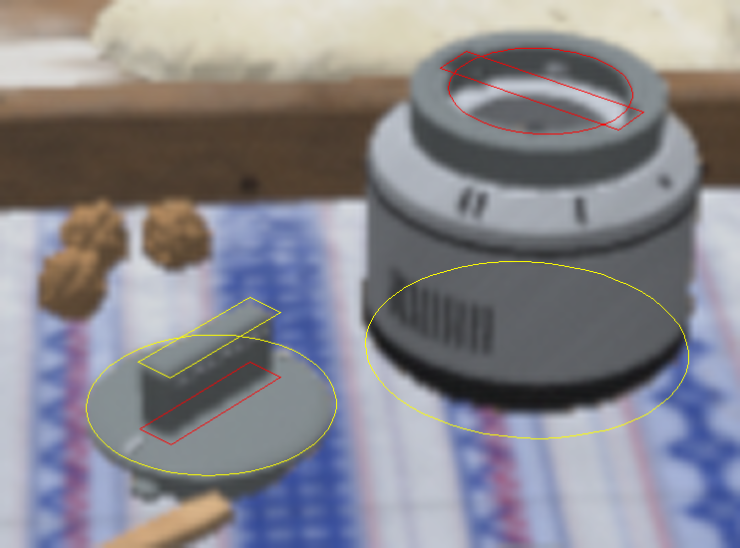

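The overlay fits: the lid is at (0.606, 0.338) with its bar at yaw 1.300, and the chopper is at (0.529, 0.210) with its slots at yaw 2.943. I'll move over the lid first and turn there.

```bash
for i in 1 2 3 4; do python3 -m crank '[27,-29,0,0,0,0,0, 55,-58,0,0,0,0,0, 82,-88,0,0,0,0,0, 110,-117,0,0,0,0,0, 137,-146,0,0,0,0,0]' 20; done
python3 -m crank '[27,-29,0,0,0,0,0, 55,-58,0,0,0,0,0, 82,-88,0,0,0,0,0, 110,-117,0,0,0,0,0, 137,-146,0,0,0,0,0]'
python3 -m crank '[0,0,15,0,0,-7,0, 0,0,30,0,0,-14,0, 0,0,45,0,0,-21,0, 0,0,60,0,0,-27,0, 0,0,60,0,0,-27,0]'
python3 -m crank '[0,0,0,0,0,-7,0, 0,0,0,0,0,-14,0, 0,0,0,0,0,-21,0, 0,0,0,0,0,-27,0, 0,0,0,0,0,-27,0]'
cat >> h.py <<'E'
from scipy.spatial.transform import Rotation as R
def state():
    from rig import robot
    o=robot.get_obs();r=R.from_quat(o["tool_rot"]);X=r.as_matrix()
    print("t",round(o["time"],2),"pos",o["position"].round(4),"xang",round(np.arctan2(X[1,0],X[0,0]),4),"tilt",X[:2,2].round(4),"F",o["ft_force"].round(1),"M",o["moment"].round(2),"grip",o["grip_force"],round(o["grip_width"],4),"q",o["q"].round(2))
    return o,X
def go(target,ang=None):
    o,X=state();d=1000*X.T@(np.array(target)-o["position"]);print("shift mm",d.round(1))
    if ang is not None:print("az deg",np.degrees(np.arctan2(X[1,0],X[0,0])-ang).round(2))
E
python3 -c "
from h import *
go([.6062,.3384,.05],1.300)"
```

```text
time: 0.52
position: [0.2959, -0.3988, 0.2408]
tool_rot: [0.984, 0.177, 0.0, -0.001]
ft_force: [0.8, -0.1, 0.5]
grip_width: 0.0871
grip_force: 0.0
time: 0.93
position: [0.3732, -0.2143, 0.2411]
tool_rot: [0.984, 0.177, -0.0, -0.0]
ft_force: [0.2, 0.5, -0.2]
grip_width: 0.0869
grip_force: 0.0
time: 1.35
position: [0.4507, -0.0296, 0.2412]
tool_rot: [0.984, 0.177, -0.0, -0.0]
ft_force: [0.6, -1.2, 0.5]
grip_width: 0.0871
grip_force: 0.0
time: 1.77
position: [0.528, 0.1552, 0.241]
tool_rot: [0.984, 0.178, -0.0, 0.0]
ft_force: [0.4, -0.3, -0.1]
grip_width: 0.087
grip_force: 0.0
time: 2.18
position: [0.6053, 0.3397, 0.2406]
tool_rot: [0.984, 0.178, -0.001, 0.0]
ft_force: [-0.1, -1.1, 0.2]
grip_width: 0.0865
grip_force: 0.0
time: 2.6
position: [0.6025, 0.3369, 0.1768]
tool_rot: [0.915, 0.403, -0.004, -0.0]
ft_force: [-0.2, -0.7, -0.5]
grip_width: 0.087
grip_force: 0.0
time: 3.02
position: [0.6054, 0.3376, 0.1819]
tool_rot: [0.797, 0.604, 0.0, 0.0]
ft_force: [0.1, -0.3, -0.6]
grip_width: 0.0874
grip_force: 0.0
t 3.02 pos [0.6054 0.3376 0.1819] xang 1.2982 tilt [0.0004 0.0002] F [ 0.1 -0.3 -0.6] M [ 0.02 -0.05  0.01] grip 0.0 0.0874 q [0.35 0.68 1.3  0.   1.16 0.62]
shift mm [  0.9   0.5 131.9]
az deg -0.1
```

```bash
python3 -m crank '[1,0,30,0,0,0,0, 1,0,60,0,0,0,0, 1,0,85,0,0,0,0, 1,0,105,0,0,0,0, 1,0,110,0,0,0,0]'
python3 -m crank '[0,0,8,0,0,0,0, 0,0,15,0,0,0,0, 0,0,20,0,0,0,0, 0,0,21,0,0,0,0, 0,0,21,0,0,0,0]'
python3 -c "
from h import *
go([.6062,.3384,.05],1.300)"
```

```text
time: 3.43
position: [0.6031, 0.3376, 0.0675]
tool_rot: [0.798, 0.603, -0.003, -0.001]
ft_force: [-1.0, -0.3, 0.0]
grip_width: 0.0869
grip_force: 0.0
time: 3.85
position: [0.6058, 0.3388, 0.0507]
tool_rot: [0.796, 0.605, 0.0, 0.0]
ft_force: [-0.6, 0.4, -0.6]
grip_width: 0.0869
grip_force: 0.0
t 3.85 pos [0.6058 0.3388 0.0507] xang 1.2987 tilt [0.0008 0.0003] F [-0.6  0.4 -0.6] M [-0.05 -0.06 -0.03] grip 0.0 0.0869 q [0.35 0.85 1.37 0.   0.93 0.62]
shift mm [-0.3  0.5  0.7]
az deg -0.07
```

```bash
for i in 1 2; do python3 -m crank '[0,0,0,0,0,0,255, 0,0,0,0,0,0,255, 0,0,0,0,0,0,255, 0,0,0,0,0,0,255, 0,0,0,0,0,0,255]' 45; done
python3 -m crank '[0,0,-5,0,0,0,255, 0,0,-15,0,0,0,255, 0,0,-35,0,0,0,255, 0,0,-60,0,0,0,255, 0,0,-85,0,0,0,255]'
python3 -m crank '[0,0,-20,0,0,0,255, 0,0,-40,0,0,0,255, 0,0,-50,0,0,0,255, 0,0,-55,0,0,0,255, 0,0,-55,0,0,0,255]'
python3 - <<'E'
from h import *
go([.5288,.210,.20],2.943)
from rig import robot;import cv2
for n in("top","side"):
    c=robot.camera(n);cv2.imwrite(f"pics/{n}1.png",c["pixels"][:,:,::-1])
E
```

```text
time: 4.27
position: [0.6056, 0.3387, 0.0505]
tool_rot: [0.796, 0.605, 0.0, 0.0]
ft_force: [0.6, 0.1, 0.5]
grip_width: 0.0614
grip_force: 0.0
time: 4.68
position: [0.6055, 0.3386, 0.0502]
tool_rot: [0.796, 0.605, -0.0, -0.0]
ft_force: [0.1, -0.4, 0.3]
grip_width: 0.0282
grip_force: 0.0
time: 5.1
position: [0.605, 0.3384, 0.1362]
tool_rot: [0.796, 0.605, -0.001, -0.0]
ft_force: [0.0, 0.7, -0.5]
grip_width: 0.0156
grip_force: 45.0
time: 5.52
position: [0.6059, 0.3389, 0.1917]
tool_rot: [0.796, 0.605, 0.001, 0.0]
ft_force: [-0.2, 0.7, -0.1]
grip_width: 0.0155
grip_force: 45.0
t 5.52 pos [0.6059 0.3389 0.1917] xang 1.2994 tilt [0.0023 0.0009] F [-0.2  0.7 -0.1] M [-0.01 -0.08  0.02] grip 44.99869108200073 0.0155 q [0.35 0.67 1.29 0.   1.18 0.62]
shift mm [-144.8  -39.8   -8.5]
az deg -94.17
```

The fingers were still closing when I started the lift, so I'll check where they hold the bar.

```bash
python3 - <<'E'
import cv2
from h import *
from rig import robot
p=robot.get_obs()["position"]
q=proj("side",[p])[0].astype(int);print(q)
s=cv2.imread("pics/side1.png");u,v=q-[60,50];cv2.imwrite("pics/g1.png",cv2.resize(s[v:v+110,u:u+130],None,fx=5,fy=5,interpolation=cv2.INTER_CUBIC))
for dz in(-.05,-.0225,.007):print(dz,((proj("side",[p+[0,0,dz]])[0]-[u,v])*5).round())
E
```

```text
[252 147]
-0.05 [304. 368.]
-0.0225 [303. 306.]
0.007 [302. 236.]
```

View pics/g1.png

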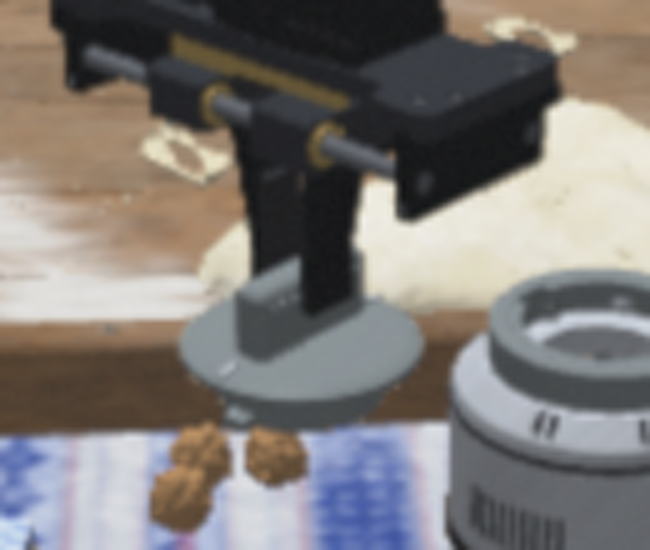

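The lid is held roughly 10 mm higher on the bar than intended. I'll set it back on the same spot and regrip it properly.

```bash
python3 -m crank '[0,0,30,0,0,0,255, 0,0,60,0,0,0,255, 0,0,90,0,0,0,255, 0,0,110,0,0,0,255, 0,0,122,0,0,0,255]'
python3 -m crank '[0,0,2,0,0,0,255, 0,0,2,0,0,0,255, 0,0,2,0,0,0,255, 0,0,2,0,0,0,255, 0,0,2,0,0,0,255]'
python3 -m crank '[0,0,1,0,0,0,255, 0,0,2,0,0,0,255, 0,0,3,0,0,0,255, 0,0,3,0,0,0,255, 0,0,3,0,0,0,255]'
python3 -c "
from h import *
go([.6062,.3384,.05],1.300)"
```

```text
time: 6.03
position: [0.6023, 0.3374, 0.063]
tool_rot: [0.796, 0.605, -0.004, -0.001]
ft_force: [0.4, 0.5, -1.6]
grip_width: 0.0153
grip_force: 45.0
time: 6.45
position: [0.6061, 0.3389, 0.0672]
tool_rot: [0.796, 0.605, 0.001, 0.0]
ft_force: [0.2, 0.1, -0.8]
grip_width: 0.0152
grip_force: 45.0
time: 6.87
position: [0.6054, 0.3386, 0.0632]
tool_rot: [0.796, 0.605, -0.0, -0.0]
ft_force: [-0.8, -0.1, -1.6]
grip_width: 0.0156
grip_force: 45.0
t 6.87 pos [0.6054 0.3386 0.0632] xang 1.2992 tilt [-0.0002 -0.    ] F [-0.8 -0.1 -1.6] M [-0.02 -0.04 -0.02] grip 44.98574674129486 0.0156 q [0.35 0.83 1.37 0.   0.95 0.62]
shift mm [ 0.   0.8 13.2]
az deg -0.05
```

```bash
python3 -m crank '[0,0,1,0,0,0,255, 0,0,2,0,0,0,255, 0,0,2,0,0,0,255, 0,0,2,0,0,0,255, 0,0,2,0,0,0,255]'
python3 -m crank '[0,0,1,0,0,0,255, 0,0,2,0,0,0,255, 0,0,2,0,0,0,255, 0,0,2,0,0,0,255, 0,0,2,0,0,0,255]'
python3 -m crank '[0,0,1,0,0,0,255, 0,0,1,0,0,0,255, 0,0,1,0,0,0,255, 0,0,1,0,0,0,255, 0,0,1,0,0,0,255]'

```

```text
time: 7.28
position: [0.6059, 0.3388, 0.0622]
tool_rot: [0.796, 0.605, 0.001, 0.0]
ft_force: [-1.2, 0.2, 5.3]
grip_width: 0.0157
grip_force: 45.0
time: 7.7
position: [0.606, 0.3389, 0.062]
tool_rot: [0.796, 0.605, 0.001, 0.0]
ft_force: [-3.3, -1.9, 13.0]
grip_width: 0.0156
grip_force: 45.0
time: 8.12
position: [0.606, 0.3389, 0.062]
tool_rot: [0.796, 0.605, 0.001, 0.0]
ft_force: [-4.1, -2.2, 18.0]
grip_width: 0.0157
grip_force: 45.0
```

The lid is down, and the TCP was 12 mm high. Now I'll open, lower and close fully.

```bash
python3 -m crank '[0,0,0,0,0,0,150, 0,0,0,0,0,0,150, 0,0,0,0,0,0,150, 0,0,0,0,0,0,150, 0,0,0,0,0,0,150]'
python3 -m crank '[0,0,3,0,0,0,150, 0,0,6,0,0,0,150, 0,0,8,0,0,0,150, 0,0,8,0,0,0,150, 0,0,8,0,0,0,150]'
python3 -c "
from h import *
go([.6062,.3384,.05],1.300)"
for i in 1 2; do python3 -m crank '[0,0,0,0,0,0,255, 0,0,0,0,0,0,255, 0,0,0,0,0,0,255, 0,0,0,0,0,0,255, 0,0,0,0,0,0,255]' 45; done
```

```text
time: 8.53
position: [0.6052, 0.3385, 0.0574]
tool_rot: [0.796, 0.605, -0.001, -0.0]
ft_force: [-0.5, 0.7, -0.3]
grip_width: 0.0344
grip_force: 0.0
time: 8.95
position: [0.6052, 0.3386, 0.0498]
tool_rot: [0.796, 0.605, -0.0, -0.0]
ft_force: [0.3, 0.9, 0.3]
grip_width: 0.0358
grip_force: 0.0
t 8.95 pos [0.6052 0.3386 0.0498] xang 1.2993 tilt [-0.0008 -0.0002] F [0.3 0.9 0.3] M [-0.04 -0.07 -0.01] grip 0.0 0.0358 q [0.35 0.85 1.37 0.   0.93 0.62]
shift mm [ 0.1  1.  -0.2]
az deg -0.04
time: 9.37
position: [0.6056, 0.3387, 0.0504]
tool_rot: [0.796, 0.605, 0.0, 0.0]
ft_force: [0.5, 0.2, 0.1]
grip_width: 0.0155
grip_force: 45.0
time: 9.78
position: [0.6056, 0.3386, 0.0504]
tool_rot: [0.796, 0.605, 0.0, 0.0]
ft_force: [0.0, 0.4, 2.0]
grip_width: 0.0154
grip_force: 45.0
```

```bash
python3 -m crank '[0,0,-8,0,0,0,255, 0,0,-25,0,0,0,255, 0,0,-50,0,0,0,255, 0,0,-80,0,0,0,255, 0,0,-110,0,0,0,255]'
python3 -m crank '[0,0,-25,0,0,0,255, 0,0,-40,0,0,0,255, 0,0,-45,0,0,0,255, 0,0,-45,0,0,0,255, 0,0,-45,0,0,0,255]'
python3 -m crank '[-25,-7,0,0,0,0,255, -60,-16,0,0,0,0,255, -95,-26,0,0,0,0,255, -125,-34,0,0,0,0,255, -145,-40,0,0,0,0,255]'
for i in 1 2 3; do python3 -m crank '[0,0,0,0,0,-7,255, 0,0,0,0,0,-14,255, 0,0,0,0,0,-21,255, 0,0,0,0,0,-27,255, 0,0,0,0,0,-31,255]'; done
python3 - <<'E'
from h import *
go([.5288,.210,.18],2.943)
from rig import robot;import cv2
o=robot.get_obs();p=o["position"]
s=robot.camera("side")["pixels"][:,:,::-1];t=robot.camera("top")["pixels"][:,:,::-1]
cv2.imwrite("pics/side2.png",s)
u,v=proj("side",[p])[0].astype(int)-[65,40];a=cv2.resize(s[v:v+120,u:u+130],None,fx=5,fy=5,interpolation=cv2.INTER_CUBIC)
cv2.imwrite("pics/g2.png",a)
E
```

```text
time: 10.2
position: [0.6046, 0.3383, 0.1608]
tool_rot: [0.796, 0.605, -0.001, -0.0]
ft_force: [0.6, -0.3, -1.4]
grip_width: 0.0155
grip_force: 45.0
time: 10.62
position: [0.6047, 0.3384, 0.2045]
tool_rot: [0.796, 0.605, -0.001, -0.0]
ft_force: [-0.3, -0.7, -1.8]
grip_width: 0.0156
grip_force: 45.0
time: 11.03
position: [0.5244, 0.2072, 0.2029]
tool_rot: [0.796, 0.605, -0.003, -0.001]
ft_force: [-0.2, 0.8, -1.0]
grip_width: 0.0156
grip_force: 45.0
time: 11.45
position: [0.5267, 0.2093, 0.2032]
tool_rot: [0.604, 0.797, -0.002, -0.001]
ft_force: [-0.2, -0.1, -1.4]
grip_width: 0.016
grip_force: 45.0
time: 11.87
position: [0.5266, 0.2094, 0.2031]
tool_rot: [0.369, 0.929, -0.001, -0.002]
ft_force: [0.2, 0.3, -1.5]
grip_width: 0.0155
grip_force: 45.0
time: 12.28
position: [0.5267, 0.2094, 0.2031]
tool_rot: [0.107, 0.994, -0.001, -0.002]
ft_force: [0.2, -0.1, -1.3]
grip_width: 0.0157
grip_force: 45.0
t 12.28 pos [0.5267 0.2094 0.2031] xang 2.927 tilt [-0.0045 -0.0008] F [ 0.2 -0.1 -1.3] M [ 0.13 -0.15  0.02] grip 44.999491050839424 0.0157 q [ 0.18  0.5   1.62  0.    1.03 -1.17]
shift mm [-2.   1.1 23.1]
az deg -0.91
```

View pics/g2.png

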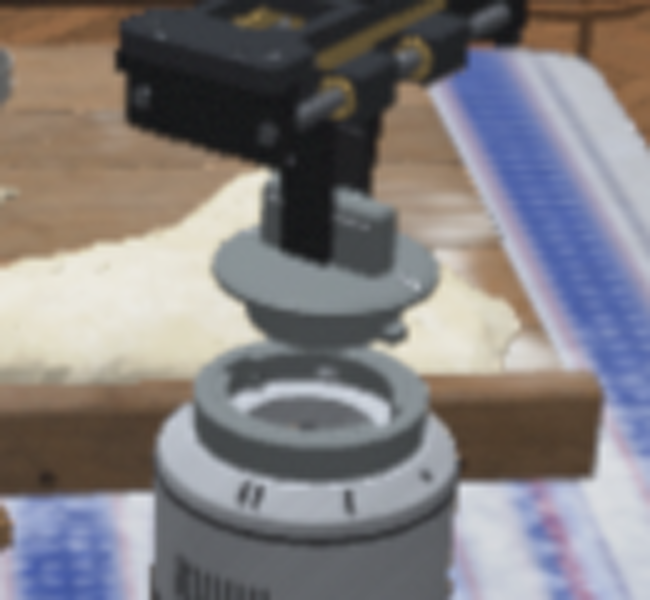

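The side view shows the lid held square, with its lug at (395,333) in line with the slot side of the collar. I'll settle, then lower to just above the rim.

```bash
python3 -m crank '[0,0,5,0,0,0,255, 0,0,12,0,0,0,255, 0,0,20,0,0,0,255, 0,0,26,0,0,0,255, 0,0,26,0,0,0,255]'
python3 -m crank '[0,0,0,0,0,0,255, 0,0,0,0,0,0,255, 0,0,0,0,0,0,255, 0,0,0,0,0,0,255, 0,0,0,0,0,0,255]'
python3 -c "
from h import *
go([.5288,.210,.175],2.943)"
```

```text
time: 12.8
position: [0.5267, 0.2094, 0.1771]
tool_rot: [0.11, 0.994, -0.001, -0.002]
ft_force: [-0.3, -0.1, -1.2]
grip_width: 0.0159
grip_force: 45.0
time: 13.22
position: [0.5283, 0.2097, 0.1796]
tool_rot: [0.109, 0.994, 0.0, 0.0]
ft_force: [-0.7, 0.1, -0.8]
grip_width: 0.0159
grip_force: 45.0
t 13.22 pos [0.5283 0.2097 0.1796] xang 2.9224 tilt [0.0008 0.0001] F [-0.7  0.1 -0.8] M [ 0.1  -0.16 -0.02] grip 44.99927278608084 0.0159 q [ 0.18  0.53  1.64 -0.    0.97 -1.17]
shift mm [-0.5  0.4  4.6]
az deg -1.18
```

```bash
python3 -m crank '[0,0,2,0,0,-1,255, 0,0,4,0,0,-1,255, 0,0,6,0,0,-1,255, 0,0,8,0,0,-1,255, 0,0,10,0,0,-1,255]'
python3 -m crank '[0,0,2,0,0,0,255, 0,0,4,0,0,0,255, 0,0,6,0,0,0,255, 0,0,6,0,0,0,255, 0,0,6,0,0,0,255]'
python3 -c "
from h import *
go([.5288,.210,.15],2.943)"
```

```text
time: 13.63
position: [0.5279, 0.2097, 0.1689]
tool_rot: [0.101, 0.995, -0.0, -0.0]
ft_force: [0.5, 0.4, -1.2]
grip_width: 0.0155
grip_force: 45.0
time: 14.05
position: [0.5301, 0.2095, 0.1653]
tool_rot: [0.1, 0.995, 0.0, 0.002]
ft_force: [1.1, -2.5, 9.5]
grip_width: 0.0158
grip_force: 45.0
t 14.05 pos [0.5301 0.2095 0.1653] xang 2.9403 tilt [ 0.0048 -0.0001] F [ 1.1 -2.5  9.5] M [-0.19  0.15  0.02] grip 45.0000139977783 0.0158 q [ 0.18  0.55  1.65 -0.    0.94 -1.19]
shift mm [ 1.4  0.2 15.3]
az deg -0.15
```

Contact came early, at 0.165, and the moments put it on the −x side, so I'll nudge toward +x/+y under light pressure.

```bash
python3 -m crank '[-0.5,0.5,0,0,0,0,255, -1,1,0,0,0,0,255, -1.5,1.3,0,0,0,0,255, -1.5,1.3,0,0,0,0,255, -1.5,1.3,0,0,0,0,255]'
python3 -c "
from h import *
go([.5288,.210,.15],2.943)"
python3 -m crank '[-0.5,0.5,0,0,0,0,255, -1,1,0,0,0,0,255, -1.5,1,0,0,0,0,255, -1.5,1,0,0,0,0,255, -1.5,1,0,0,0,0,255]'
python3 -c "
from h import *
go([.5288,.210,.15],2.943)"
```

```text
time: 14.47
position: [0.5305, 0.2098, 0.1651]
tool_rot: [0.1, 0.995, -0.001, 0.001]
ft_force: [0.1, -2.4, 9.1]
grip_width: 0.0157
grip_force: 45.0
t 14.47 pos [0.5305 0.2098 0.1651] xang 2.941 tilt [ 0.0016 -0.0016] F [ 0.1 -2.4  9.1] M [-0.49  0.52  0.1 ] grip 45.01160521991551 0.0157 q [ 0.18  0.55  1.64 -0.    0.94 -1.19]
shift mm [ 1.7 -0.2 15.1]
az deg -0.11
time: 14.88
position: [0.531, 0.2101, 0.1647]
tool_rot: [0.1, 0.995, -0.001, -0.0]
ft_force: [-2.8, -3.5, 9.4]
grip_width: 0.0156
grip_force: 45.0
t 14.88 pos [0.531  0.2101 0.1647] xang 2.9415 tilt [-0.0011 -0.0027] F [-2.8 -3.5  9.4] M [-0.63  0.81  0.21] grip 45.011937506496906 0.0156 q [ 0.18  0.56  1.64 -0.    0.95 -1.19]
shift mm [ 2.1 -0.5 14.7]
az deg -0.09
```

```bash
python3 - <<'E'
from h import *
from rig import robot;import cv2
s=robot.camera("side")["pixels"][:,:,::-1];t=robot.camera("top")["pixels"][:,:,::-1]
cv2.imwrite("pics/side3.png",s);cv2.imwrite("pics/top3.png",t)
a=cv2.resize(s[125:205,270:355],(425,400),interpolation=cv2.INTER_CUBIC);b=cv2.resize(t[155:255,300:395],(375,395),interpolation=cv2.INTER_CUBIC)
im=np.zeros((400,800,3),np.uint8);im[:,:425]=a;im[:395,425:]=b;cv2.imwrite("pics/c3.png",cv2.convertScaleAbs(im,alpha=1.3,beta=10))
E
```

```text
(no output)
```

View pics/c3.png

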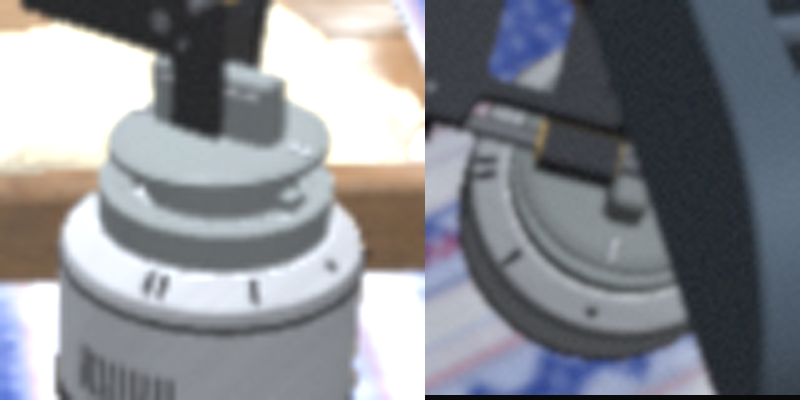

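The side part shows the lug at (293,195) resting on the collar, and the disc mark is at (300,148). In the top part the mark is at (614,248) and the dot at (592,310). I'll triangulate the lid mark.

```bash
python3 - <<'E'
from h import *
from scipy.optimize import least_squares
o,X=state();p=o["position"];z=p[2]-.0225
def lift(n,uv,z):
    c=C[n];d=c["extrinsics"][:3,:3]@np.linalg.solve(c["intrinsics"],[*uv,1]);q=c["extrinsics"][:3,3];return q+d*(z-q[2])/d[2]
mt=np.array([300+(614-425+.5)/3.947-.5,155+(248+.5)/3.95-.5]);ms=np.array([270+300.5/5-.5,125+148.5/5-.5])
a,b=lift("top",mt,z),lift("side",ms,z)
ps=p+.0404*X[:,0]*1;ps[2]=z
print("top",a,"side",b,"expected",ps)
s=least_squares(lambda P:np.r_[(proj("top",P)[0]-mt),(proj("side",P)[0]-ms)],ps);print("tri",s.x,s.fun)
# slots directly from tc crop, at flange top heights
for zz in(.118,):
  for c in((550,228),(501,424)):print("slot",lift("top",tc(c),zz))
  print("lug in side, z .118",lift("side",np.array([270+293/5,125+195/5]),.118),"expected",p+.039*X[:,0])
E
```

```text
t 14.98 pos [0.531  0.2101 0.1647] xang 2.9415 tilt [-0.001  -0.0027] F [-2.3 -4.  10. ] M [-0.66  0.76  0.18] grip 45.01190613023937 0.0158 q [ 0.18  0.56  1.64 -0.    0.95 -1.19]
top [0.49001402 0.21846173 0.14216785] side [0.49346413 0.2098739  0.14216785] expected [0.49143433 0.21812951 0.14216785]
tri [0.4895106  0.21917694 0.14709187] [-0.05203566 -0.29762754  0.38280557  0.09897725]
slot [0.56661375 0.20260091 0.118     ]
slot [0.49226997 0.21788304 0.118     ]
lug in side, z .118 [0.49475206 0.20791922 0.118     ] expected [0.4928064  0.21785123 0.1646872 ]
```

The forces put the contact on the robot-side lug, which is being pushed toward −y. The side view agrees: the lug sits about 3 mm clockwise of its notch. I'll take the +y nudge back and turn counter-clockwise in small steps.

```bash
python3 -m crank '[0,-1,0,0,0,0,255, 0,-2,0,0,0,0,255, 0,-2.5,0,0,0,0,255, 0,-2.5,0,0,0,-1,255, 0,-2.5,0,0,0,-1,255]'
python3 -c "
from h import *
state()"
python3 -m crank '[0,0,0,0,0,-0.5,255, 0,0,0,0,0,-1,255, 0,0,0,0,0,-1.5,255, 0,0,0,0,0,-2,255, 0,0,0,0,0,-2,255]'
python3 -c "
from h import *
go([.5288,.210,.15],2.943)"
```

```text
time: 15.4
position: [0.531, 0.2096, 0.1647]
tool_rot: [0.092, 0.996, 0.001, 0.0]
ft_force: [-1.7, 1.2, 8.4]
grip_width: 0.0156
grip_force: 45.0
t 15.4 pos [0.531  0.2096 0.1647] xang 2.9569 tilt [0.0004 0.0019] F [-1.7  1.2  8.4] M [ 0.45  0.56 -0.08] grip 44.99379286542535 0.0156 q [ 0.18  0.55  1.64  0.    0.94 -1.21]
time: 15.82
position: [0.5313, 0.2088, 0.1631]
tool_rot: [0.074, 0.997, -0.0, 0.0]
ft_force: [1.3, -0.4, -0.8]
grip_width: 0.0154
grip_force: 45.0
t 15.82 pos [0.5313 0.2088 0.1631] xang 2.9927 tilt [ 0.0006 -0.0002] F [ 1.3 -0.4 -0.8] M [ 0.08 -0.27  0.01] grip 44.98992777429521 0.0154 q [ 0.18  0.56  1.65 -0.    0.94 -1.24]
shift mm [ 2.6  0.9 13.1]
az deg 2.85
```

It dropped and the load vanished, so the lugs are in the slots. Continuing down.

```bash
python3 -m crank '[0,0,1,0,0,0,255, 0,0,2,0,0,0,255, 0,0,3,0,0,0,255, 0,0,4,0,0,0,255, 0,0,4,0,0,0,255]'
python3 -c "
from h import *
state()"
python3 -m crank '[0,0,1,0,0,0,255, 0,0,2,0,0,0,255, 0,0,3,0,0,0,255, 0,0,4,0,0,0,255, 0,0,4,0,0,0,255]'
python3 -c "
from h import *
go([.5288,.210,.15],2.943)"
```

```text
time: 16.23
position: [0.5312, 0.2088, 0.159]
tool_rot: [0.075, 0.997, -0.0, 0.0]
ft_force: [2.2, -0.7, -1.5]
grip_width: 0.0158
grip_force: 45.0
t 16.23 pos [0.5312 0.2088 0.159 ] xang 2.9921 tilt [ 0.0003 -0.    ] F [ 2.2 -0.7 -1.5] M [ 0.06 -0.42  0.  ] grip 44.99027187936008 0.0158 q [ 0.18  0.56  1.65 -0.    0.93 -1.24]
time: 16.65
position: [0.5312, 0.2089, 0.1551]
tool_rot: [0.075, 0.997, 0.0, 0.0]
ft_force: [2.0, -0.8, -0.5]
grip_width: 0.0157
grip_force: 45.0
t 16.65 pos [0.5312 0.2089 0.1551] xang 2.9922 tilt [0.0005 0.0001] F [ 2.  -0.8 -0.5] M [-0.01 -0.52  0.01] grip 44.990360867232084 0.0157 q [ 0.18  0.57  1.65  0.    0.92 -1.24]
shift mm [2.5 0.7 5.1]
az deg 2.82
```

```bash
python3 -m crank '[0,0,1,0,0,0,255, 0,0,2,0,0,0,255, 0,0,3,0,0,0,255, 0,0,4,0,0,0,255, 0,0,4,0,0,0,255]'
python3 -c "
from h import *
state()"
python3 -m crank '[0,0,1,0,0,0,255, 0,0,2,0,0,0,255, 0,0,3,0,0,0,255, 0,0,3,0,0,0,255, 0,0,3,0,0,0,255]'
python3 -c "
from h import *
go([.5288,.210,.15],2.943)"
```

```text
time: 17.07
position: [0.5311, 0.209, 0.1518]
tool_rot: [0.075, 0.997, 0.0, 0.0]
ft_force: [-0.0, -0.2, 3.4]
grip_width: 0.0154
grip_force: 45.0
t 17.07 pos [0.5311 0.209  0.1518] xang 2.9924 tilt [0.0005 0.0001] F [-0.  -0.2  3.4] M [-0.05 -0.51 -0.01] grip 44.99043102376163 0.0154 q [ 0.18  0.57  1.65 -0.    0.91 -1.24]
time: 17.48
position: [0.5307, 0.2091, 0.1512]
tool_rot: [0.074, 0.997, 0.0, 0.001]
ft_force: [-5.0, -0.3, 17.7]
grip_width: 0.0158
grip_force: 45.0
t 17.48 pos [0.5307 0.2091 0.1512] xang 2.9927 tilt [0.0011 0.0001] F [-5.  -0.3 17.7] M [-0.28  0.19 -0.05] grip 45.00190428458154 0.0158 q [ 0.18  0.57  1.66 -0.    0.91 -1.24]
shift mm [2.  0.6 1.2]
az deg 2.85
```

The lid is seated at TCP z 0.151. I'll ease the down-force and find the slot's angular limits by torque, counter-clockwise first.

```bash
python3 -m crank '[0,0,-1,0,0,0,255, 0,0,-2,0,0,0,255, 0,0,-2.5,0,0,0,255, 0,0,-2.5,0,0,0,255, 0,0,-2.5,0,0,0,255]' >/dev/null
python3 -c "from h import *;state()"
for i in 1 2; do
python3 -m crank '[0,0,0,0,0,-1,255, 0,0,0,0,0,-2,255, 0,0,0,0,0,-2,255, 0,0,0,0,0,-2,255, 0,0,0,0,0,-2,255]' >/dev/null
python3 -c "from h import *;state()"
done
```

```text
t 17.9 pos [0.5309 0.209  0.1515] xang 2.9924 tilt [0.0002 0.0001] F [-0.5 -0.8  9.2] M [-0.05 -0.13 -0.  ] grip 44.999000541865826 0.0156 q [ 0.18  0.57  1.65  0.    0.91 -1.24]
t 18.32 pos [0.5309 0.2083 0.1515] xang 3.0273 tilt [-0.0001 -0.0011] F [-1.  -2.   9.3] M [-0.44 -0.2  -0.09] grip 45.006591277197 0.0157 q [ 0.18  0.57  1.65 -0.    0.91 -1.28]
t 18.73 pos [0.5309 0.2084 0.1515] xang 3.0599 tilt [-0.0002 -0.0004] F [-1.1 -3.   8.9] M [-0.43 -0.2  -0.53] grip 45.17516336403787 0.0158 q [ 0.18  0.57  1.65 -0.    0.91 -1.31]
```

The counter-clockwise stop is at about 3.03, so the slot middle is at about 2.94, as measured from the images. The pulse rib should then be at tool angle ≈2.243. I'll go back to the middle, then just onto the ring.

```bash
python3 -m crank '[0,0,0,0,0,3,255, 0,0,0,0,0,6,255, 0,0,0,0,0,6.7,255, 0,0,0,0,0,6.7,255, 0,0,0,0,0,6.7,255]' >/dev/null
python3 -c "from h import *;state()"
python3 -m crank '[0,0,0,0,0,2,255, 0,0,0,0,0,4,255, 0,0,0,0,0,4,255, 0,0,0,0,0,4,255, 0,0,0,0,0,4,255]' >/dev/null
python3 -c "from h import *;state()"
python3 -m crank '[0,0,0,0,0,2,255, 0,0,0,0,0,4,255, 0,0,0,0,0,6,255, 0,0,0,0,0,8,255, 0,0,0,0,0,8,255]' >/dev/null
python3 -c "from h import *;state()"
```

```text
t 19.15 pos [0.5315 0.21   0.1515] xang 2.945 tilt [0.0018 0.002 ] F [-0.1  2.1  6.1] M [ 0.52 -0.35  0.06] grip 45.00551277771592 0.0155 q [ 0.18  0.57  1.65  0.    0.91 -1.2 ]
t 19.57 pos [0.5317 0.2098 0.1515] xang 2.8755 tilt [0.0021 0.0017] F [0.1 2.8 5.5] M [ 0.44 -0.35  0.16] grip 45.01054289750755 0.0154 q [ 0.18  0.57  1.65  0.    0.91 -1.13]
t 19.98 pos [0.5318 0.2096 0.1514] xang 2.7352 tilt [0.0023 0.0011] F [-0.6  1.5  6.3] M [ 0.28 -0.46  0.12] grip 45.00725886784494 0.0156 q [ 0.18  0.57  1.65  0.    0.91 -0.99]
```

The ring gives lightly, with no jam. First pulse: sweep to the rib, hold about 0.8 s and measure.

```bash
python3 -m crank '[0,0,0,0,0,7,255, 0,0,0,0,0,14,255, 0,0,0,0,0,20,255, 0,0,0,0,0,25.5,255, 0,0,0,0,0,28.3,255]' 
python3 -m crank '[0,0,0,0,0,0,255, 0,0,0,0,0,0,255, 0,0,0,0,0,0,255, 0,0,0,0,0,0,255, 0,0,0,0,0,0,255]' >/dev/null
python3 - <<'E'
from h import *
state()
from rig import robot;import cv2
s=robot.camera("side")["pixels"][:,:,::-1];t=robot.camera("top")["pixels"][:,:,::-1]
cv2.imwrite("pics/side4.png",s)
a=cv2.resize(s[125:205,270:355],(425,400),interpolation=cv2.INTER_CUBIC);b=cv2.resize(t[155:255,300:395],(375,395),interpolation=cv2.INTER_CUBIC)
im=np.zeros((400,800,3),np.uint8);im[:,:425]=a;im[:395,425:]=b;cv2.imwrite("pics/c4.png",cv2.convertScaleAbs(im,alpha=1.3,beta=10))
E
```

```text
time: 20.4
position: [0.532, 0.2087, 0.1514]
tool_rot: [0.436, 0.9, 0.0, 0.001]
ft_force: [0.7, -1.1, 6.5]
grip_width: 0.0157
grip_force: 45.0
t 20.82 pos [0.5319 0.2086 0.1514] xang 2.2431 tilt [ 0.0022 -0.0009] F [ 1.  -1.7  6.2] M [-0.42 -0.44  0.15] grip 45.01265871338546 0.0157 q [ 0.18  0.57  1.65 -0.    0.91 -0.49]
```

View pics/c4.png

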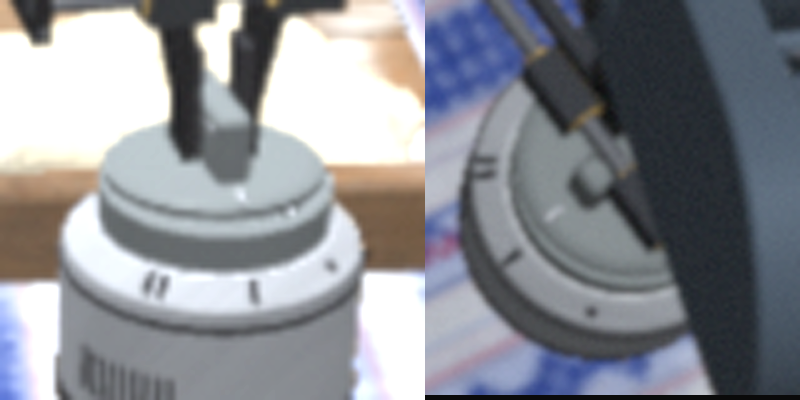

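The lid is fully down. Its mark is at (555,213) in the top part, pointing at the single rib at (512,257), and at (241,195) in the side part, above the rib at (254,292). The angle from the marks:

```bash
python3 - <<'E'
from h import *
def lift(n,uv,z):
    c=C[n];d=c["extrinsics"][:3,:3]@np.linalg.solve(c["intrinsics"],[*uv,1]);q=c["extrinsics"][:3,3];return q+d*(z-q[2])/d[2]
a=lift("top",[300+(555.5-425)/3.947-.5,155+213.5/3.95-.5],.1285);b=lift("side",[270+241/5-.5,125+195/5-.5],.1285)
for m in(a,b):
  for c in((.5289,.2098),(.5305,.209),(.5319,.2086)):print(m.round(4),c,np.arctan2(m[1]-c[1],m[0]-c[0]).round(3),np.hypot(m[1]-c[1],m[0]-c[0]).round(4))
E
```

```text
[0.5056 0.2412 0.1285] (0.5289, 0.2098) 2.208 0.0391
[0.5056 0.2412 0.1285] (0.5305, 0.209) 2.228 0.0407
[0.5056 0.2412 0.1285] (0.5319, 0.2086) 2.249 0.0419
[0.5093 0.2347 0.1285] (0.5289, 0.2098) 2.237 0.0317
[0.5093 0.2347 0.1285] (0.5305, 0.209) 2.26 0.0333
[0.5093 0.2347 0.1285] (0.5319, 0.2086) 2.283 0.0345
```

The marks agree with about 0.70 rad. I'll nudge 1.5° further for margin to complete the second, then return fully to the slots.

```bash
python3 -m crank '[0,0,0,0,0,1.5,255, 0,0,0,0,0,1.5,255, 0,0,0,0,0,1.5,255, 0,0,0,0,0,1.5,255, 0,0,0,0,0,1.5,255]' >/dev/null
python3 -c "from h import *;state()"
python3 -m crank '[0,0,0,0,0,-7,255, 0,0,0,0,0,-14,255, 0,0,0,0,0,-21,255, 0,0,0,0,0,-28,255, 0,0,0,0,0,-35,255]' >/dev/null
python3 -m crank '[0,0,0,0,0,-5,255, 0,0,0,0,0,-7.5,255, 0,0,0,0,0,-7.5,255, 0,0,0,0,0,-7.5,255, 0,0,0,0,0,-7.5,255]' >/dev/null
python3 -c "from h import *;go([.5319,.2095,.1514],2.943)"
python3 -m crank '[0,0,0,0,0,0,255, 0,0,0,0,0,0,255, 0,0,0,0,0,0,255, 0,0,0,0,0,0,255, 0,0,0,0,0,0,255]' >/dev/null
python3 -c "from h import *;go([.5319,.2095,.1514],2.943)"
```

```text
t 21.33 pos [0.5319 0.2085 0.1514] xang 2.217 tilt [ 0.0021 -0.001 ] F [ 0.9 -1.2  5.8] M [-0.44 -0.51  0.17] grip 45.01519485376775 0.016 q [ 0.18  0.57  1.65 -0.    0.91 -0.47]
t 22.17 pos [0.5309 0.2078 0.1514] xang 2.9578 tilt [-0.0002 -0.0022] F [-0.4 -2.7  8.8] M [-0.81 -0.27 -0.12] grip 45.01894433051348 0.0155 q [ 0.18  0.57  1.65 -0.    0.91 -1.21]
shift mm [-0.7  1.9  0. ]
az deg 0.85
t 22.58 pos [0.5309 0.2078 0.1515] xang 2.9578 tilt [-0.0002 -0.0022] F [-1.1 -4.4  8.4] M [-0.76 -0.27 -0.11] grip 45.01913362182677 0.0156 q [ 0.18  0.57  1.65 -0.    0.91 -1.21]
shift mm [-0.6  1.9  0. ]
az deg 0.85
```

The lid is back at the slots, still seated, with the spring torque gone. Now the second pulse, and hold.

```bash
python3 -m crank '[0,0,0,0,0,7,255, 0,0,0,0,0,14,255, 0,0,0,0,0,21,255, 0,0,0,0,0,28,255, 0,0,0,0,0,34,255]' >/dev/null
python3 -m crank '[0,0,0,0,0,4.5,255, 0,0,0,0,0,7.2,255, 0,0,0,0,0,7.9,255, 0,0,0,0,0,7.9,255, 0,0,0,0,0,7.9,255]' >/dev/null
python3 -c "from h import *;go([.5319,.2086,.1514],2.225)"
python3 -m crank '[0,0,0,0,0,0,255, 0,0,0,0,0,0,255, 0,0,0,0,0,0,255, 0,0,0,0,0,0,255, 0,0,0,0,0,0,255]' >/dev/null
python3 -c "from h import *;go([.5319,.2086,.1514],2.225)"
```

```text
t 23.42 pos [0.532  0.2086 0.1514] xang 2.2275 tilt [ 0.0025 -0.0009] F [ 1.1 -1.1  6.3] M [-0.45 -0.5   0.24] grip 45.01804232597351 0.0159 q [ 0.18  0.57  1.65 -0.    0.91 -0.48]
shift mm [ 0.1 -0.1  0. ]
az deg 0.14
t 23.83 pos [0.532  0.2086 0.1514] xang 2.2276 tilt [ 0.0024 -0.0009] F [ 0.7 -2.   5.5] M [-0.4  -0.51  0.19] grip 45.017905393615365 0.0155 q [ 0.18  0.57  1.65 -0.    0.91 -0.48]
shift mm [ 0.1 -0.1 -0. ]
az deg 0.15
```

```bash
python3 -c "
from rig import robot
print(robot.hand_in())"
```

```text
the job is handed in; nothing more can be done
None
```

I pulsed the working lid to the single rib for about a second, let it back to the slots while still seated, then turned it to the rib again. I handed the job in at about 24 s with the gripper holding it there, well short of the lock; I did not recheck the other items in a final picture.

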